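Shut and latch the rib-jig gate

TASK

Shut the swing gate of the rib jig and latch it: lift the red-tabbed latch bar, bring the gate in so that the bar passes over the brass tooth, and let it down fully into the notch behind, so that the gate stays shut on its own against the spring plunger. Be gentle with the brass striker: feel for its backplate and do not ram the bar against it or force it down. Let go at the end and leave the loose things around the jig where they are.

Things in the scene. Friction and masses are not known exactly. Their poses are not given: they have to be found in the camera images.
- jig: the rib jig, screwed to the bench: grey base plate 230 x 360 x 12, upright aluminium rib along its far side. Origin on the bench surface; x = direction in which the gate closes, y along the shut gate towards its hinge, z up. All sizes in mm; 'jig (..)' below means in this frame.
- hinge (a point): point on the gate's vertical hinge axis, 90 above the bench, at jig (-30, 120). The gate is a plate 12 thick, 190 long, top 73 above the bench; shut, it runs from the hinge along -y.
- gate (a joint): gate angle, rad: 0 = shut, grows as the free end swings towards jig -x; stays where left. Range -0.12 to 0.9, starts at 0.3 to 0.6. From about 0.13 rad inwards a spring plunger 120 from the hinge pushes it open with 1.5 N rising 0.15 N per mm. With the bar in the notch the gate reads between -0.08 and 0.08, as the striker stands.
- latch (a joint): angle of the steel latch bar, rad: 0 = level, resting on the gate; grows as the tip rises, stops at 0.35; falls by its own weight (about 140 g). The bar is 16 high, 8 thick, in the plane of the gate just above its top, pivots on the gate 60 from the hinge axis at height 90; its tip ends 175 beyond the pivot.
- tab (a point): centre of the red thumb tab on the bar: 10 thick across the gate, 22 along the bar, 45 tall; pinch it across its thickness from above. It turns with the bar. It lies 90 along the bar from the pivot and 30.5 above the bar's middle line (height 120.5 when level); the bar's top edge is 22.5 below it.
- notch (a point): fixed mark: nominal middle of the brass striker's notch, jig (-30, -100, 82), 220 from the hinge axis, where the lowered bar's underside lies. Notch 12 wide in jig x. On the robot's side of it a square tooth 14 thick rises 18 above this point: the bar passes it only when lifted over 0.13 rad (0.25 is plenty). The striker is 34 wide along the gate.
- backplate (a point): fixed mark: nominal face of the striker's backplate, 6 beyond the notch mark, at height 115. The plate rises to height 150 and stops even a fully lifted bar. The whole striker may be clamped up to 14 nearer or farther in jig x than these marks: not measured, feel it by pushing the lifted bar in until it stops, then lower along it. The bar may press on the striker with 8 N at most.
- wood_block: pale wood offcut 140 x 89 x 38, lying flat beside the jig; origin under its centre; leave it alone
- rivet_cup: white open plastic cup, 72 across, 55 tall; origin under its centre; leave it alone
- tape_roll: roll of blue tape lying flat, 104 across, 25 thick; origin under its centre; leave it alone
- pliers: steel fastener pliers lying flat, 155 long, handles towards its -x; origin under the pivot; leave it alone
- deburr: orange-handled hand tool, about 200 long and 30 thick, lying along its x; origin under its middle; leave it alone
- rivet_jar: jar with a red cap, 60 across, 75 tall; origin under its centre; leave it alone
- bucking_bar: dark steel cylinder standing on end, 32 across, 60 tall; origin under its centre; leave it alone

How it is judged (in metres and radians):
On the way:
1. the latch bar is lifted high enough to pass over the tooth (value of joint latch above 0.12 rad), for 0.05 s.
At the end, for the whole second after the job is handed in: the latch bar lies down in the notch (bar angle under 0.04 rad), the gate is shut (angle under 0.09 rad) and held there by the bar bearing on the striker's tooth against the plunger's push (over 0.3 N), all at rest with nothing else holding them (value of joint latch below 0.04 rad and value of joint gate below 0.09 rad and contact force between latch and striker above 0.3 N and velocity of joint gate between -0.05 and 0.05 rad/s and velocity of joint latch between -0.05 and 0.05 rad/s); the robot touches nothing.
It fails at once if the latch bar presses on the brass striker with more than 8 N (contact force between latch and striker above 8 N).
It fails at once if a loose thing beside the jig is shifted by more than 2 cm (distance of any of wood_block, rivet_cup, tape_roll, pliers, deburr, rivet_jar, bucking_bar from where it was at the start of the episode above 0.02 m).
It also fails if it takes over 58 s, if anything falls off the work surface, if the arm or the gripper's body presses on something with over 40 N, if the wrist force passes 120 N, or if a joint passes its speed limit or range.

ROBOT

A 7-joint arm with a two-finger parallel gripper is mounted at the origin on the work surface. World frame = base frame: x ahead of the robot, y to its left, z up, the work surface at z = 0. Lengths are in mm, angles in rad, forces in N, time in s.
With the tool pointing down it reaches from about 400 to 850 mm from the base axis. Payload 4.5 kg.
Tool frame: the origin (TCP) lies at the very end of the fingers, on their centre line; the grasp point (between the pads) lies 19 mm behind it; z points along the fingers, y is the line along which they close (so a half turn about z gives the same grasp; the last joint's range is limited). The gripper opens to 88 mm and grips with 3 to 60 N. Pads are 18 mm wide; open, the fingers measure 123 mm over their backs; the gripper's body (75 mm by 187 mm) begins 45 mm behind the grasp point.
Start: joints at [-1.305, 0.689, -0.195, 1.565, 0.157, 0.902, -0.215], TCP at [143.559, 608.313, 238.743] pointing down, gripper open.
Joint ranges: [-3.01, 3.01], [-0.46, 2.08], [-1.47, 1.51], [0.13, 2.56], [-1, 4.14], [0.04, 2.09], [-2.66, 2.66]. Speed limits (rad/s): [2.57, 2.57, 3.14, 3.14, 3.14, 3.14, 3.14].

INTERFACE

Orientations are given as a rotation vector (axis times angle).
In Python, from station import state, get_image, get_calibration, job_done gives the robot as it stands.
- The arm moves only by the tool carry_out, never from a script. Its argument "deltas" is a list of rows, each a list of 5 numbers: the opening, from 0 (shut) to 1 (fully open), then the shift along the tool's x, y, z in cm, then the turn about the tool's z in rad. In form: [[fingers, tx, ty, tz, turn], ...]. A call has 1 to 20 rows; each row shifts and turns the commanded pose from where the row before left it, along the tool's axes as they then stand; what a row does not reach is not made up. A row lasts 1/12 s, in which the tool goes at most 41.7 mm and 7.16 degrees, less where a joint would pass 70% of its speed; a pose out of reach is approached as far as the arm can. A call with a gripper value outside its range is refused whole. The fingers move at their own pace and stop on an object; the grip force is fixed at half the most. Time passes only in rows, so rows that do not move let the fingers close. It gives the time, the measured TCP pose, the force, the opening and the grip force at its end, in the units of the state.
- state(): the state, without advancing time (a new reading comes with each control period).
- get_image(name): name is "scene" or "top" or "wrist"; returns the picture (384x512x3 uint8, red, green, blue); there is no depth.
- get_calibration(name): a dict with "intrinsics" (3x3 intrinsics, pixels), "camera_from_world" (4x4, takes a point from world to camera coordinates); the wrist camera has in their place "mount" (4x4, takes a point from camera to tool coordinates, whose origin is the TCP and whose axes are the flange's). Camera axes: x right, y up, looking along -z (the intrinsics and any distortion apply to the point x, -y, -z); pixel columns grow to the right and rows downward; lengths in mm; the calibration is good to about 2 mm. A picture is of the moment at which its call begins: read the wrist's pose just before it. get_calibration takes no time and is no camera call.
- job_done(): hands the job in; it is judged then, once.
The state is a dict: "time": time; "qpos": joint angles; "qd": joint speeds; "effort": joint torques, N m; "tcp_pos": TCP position; "eef_rot": TCP orientation; "force": force on the tool from outside, world axes, zero at the start; "wrist_torque": the same for the moment, N m; "opening": opening from 0.0 (shut) to 1.0 (fully open); "grasp_force": force on a finger pad.
Only numpy, scipy, OpenCV 4.12 (cv2) and the standard library are available. Lean on these libraries where they do the work, as an engineer would, in place of code of your own. Each camera call takes 0.05 s, during which the arm holds its last target. There are 200 camera calls.

## Working session

There is one attempt and no reset: what is moved stays moved. The work goes in short steps, Python scripts to look and compute and a tool call to move; the robot and the scene stay as the last step left them, time stands still between calls to the robot, and variables do not carry over. Pictures are saved under pics/ and viewed, at most 10 in all, crops included, and the job is handed in when it is done.

Besides the shell and the picture viewer there is one more tool, called after "Request:" as name(argument=value, ...) on one line, values as JSON. carry_out: Moves the arm, as the interface text tells. Its arguments: {"type":"object","properties":{"deltas":{"type":"array","items":{"type":"array","items":{"type":"number"}}}},"required":["deltas"]}

```bash
mkdir -p pics; ls; cat > h.py <<'E'
import numpy as np,cv2
from station import *
from scipy.spatial.transform import Rotation as R
def cam(n):
    c=get_calibration(n);K=np.array(c["intrinsics"])
    if n=="wrist":
        s=state();T=np.eye(4);T[:3,:3]=R.from_rotvec(s["eef_rot"]).as_matrix();T[:3,3]=s["tcp_pos"]
        M=np.linalg.inv(T@np.array(c["mount"]))
    else: M=np.array(c["camera_from_world"])
    return K,M,c
def ray(n,u,v,z,km=None):
    K,M,_=km or cam(n)
    d=np.linalg.inv(K)@[u,v,1];d=np.array([d[0],-d[1],-d[2]])
    W=np.linalg.inv(M);o=W[:3,3];d=W[:3,:3]@d
    return o+d*(z-o[2])/d[2]
def proj(n,p,km=None):
    K,M,_=km or cam(n);q=M@np.append(p,1);q=K@[q[0],-q[1],-q[2]];return q[:2]/q[2]
E
python3 - <<'E'
from h import *
s=state();print(s)
for n in("scene","top"):
    im=get_image(n);cv2.imwrite(f"pics/{n}0.png",im[:,:,::-1]);print(n,get_calibration(n))
a=cv2.imread("pics/scene0.png");b=cv2.imread("pics/top0.png")
cv2.imwrite("pics/both_s.png",cv2.resize(a,(800,600)));cv2.imwrite("pics/both_t.png",cv2.resize(b,(800,600)))
print(get_calibration("wrist"))
E
```

```text
pics
{'time': 0.0, 'qpos': array([-1.30521658,  0.68998563, -0.19450048,  1.56634082,  0.15731405,
        0.90247521, -0.21512414]), 'qd': array([-1.38606312e-03,  1.46744812e-03, -2.94397603e-04,  7.34833690e-04,
        1.83857615e-05, -1.61783936e-04,  1.20587846e-03]), 'effort': array([-1.63353525e-04, -5.27557504e+01, -1.26681849e+00, -1.53426647e+01,
       -5.26084006e-02,  6.52159564e-03,  1.80844895e-04]), 'tcp_pos': array([143.48292273, 607.66535401, 237.90951328]), 'eef_rot': array([-3.63166237e-01, -3.12046691e+00,  2.85225578e-03]), 'force': array([-0.21460312, -0.27386697, -0.42430649]), 'wrist_torque': array([-0.00268674,  0.05918009,  0.02512877]), 'grasp_force': 0.0, 'opening': 1.001263464111407}
scene {'intrinsics': array([[414.38422314,   0.        , 258.3607546 ],
       [  0.        , 414.38422314, 190.89120592],
       [  0.        ,   0.        ,   1.        ]]), 'camera_from_world': array([[ 8.16506379e-01,  5.77335111e-01, -1.22591821e-03,
        -4.60420406e+02],
       [-4.22952215e-01,  5.99610277e-01,  6.79396011e-01,
         1.51850751e+02],
       [ 
[... 520 characters left out ...]
2e+02],
       [-1.26229126e-01, -1.90368925e-03,  9.91999286e-01,
        -1.06834604e+03],
       [ 0.00000000e+00,  0.00000000e+00,  0.00000000e+00,
         1.00000000e+00]])}
{'intrinsics': array([[326.56278076,   0.        , 248.23043514],
       [  0.        , 326.56278076, 186.29568496],
       [  0.        ,   0.        ,   1.        ]]), 'mount': array([[ 3.36212105e-04,  9.66221258e-01,  2.57713732e-01,
         6.64255362e+01],
       [ 9.99999469e-01, -7.37605846e-05, -1.02805108e-03,
         2.57369724e-01],
       [-9.74315696e-04,  2.57713941e-01, -9.66220770e-01,
        -1.45987437e+02],
       [ 0.00000000e+00,  0.00000000e+00,  0.00000000e+00,
         1.00000000e+00]])}
```

View pics/both_s.png

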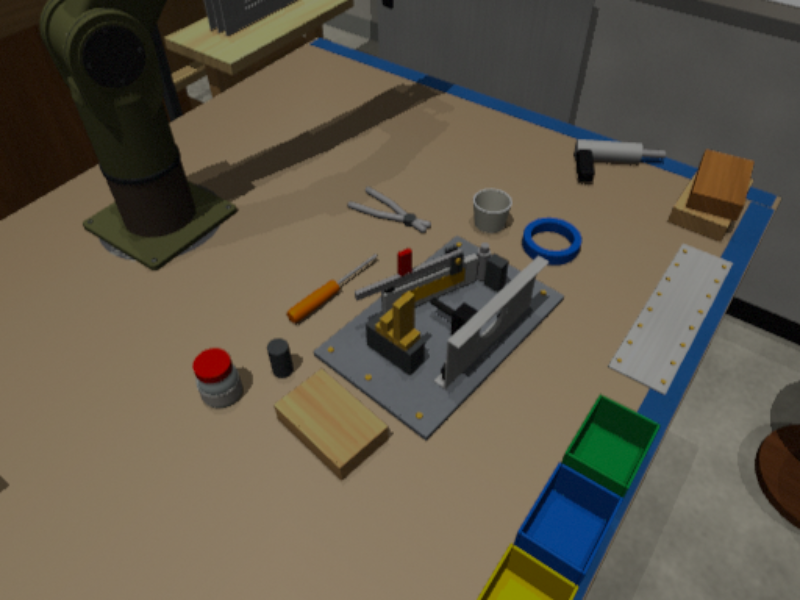

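View pics/both_t.png

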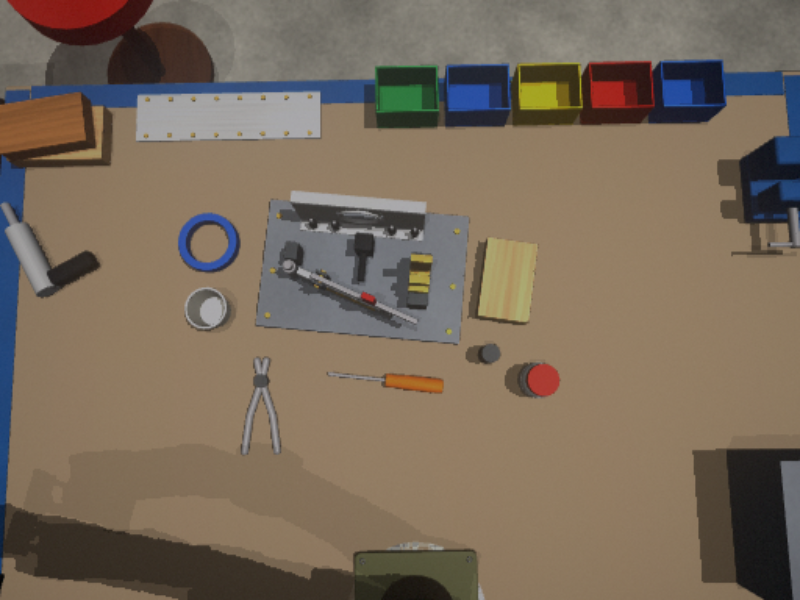

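Scene view: jig at centre, gate ajar with the red tab at (404,262). Top view (800x600): plate corners about (270,199), (469,216), (461,343) and (257,326); hinge at (290,266), tab at (368,297), bar tip at (417,322), brass striker at (420,275).

```bash
python3 - <<'E'
from h import *
k=.64
C=[ray("top",u*k,v*k,12)[:2] for u,v in((270,199),(469,216),(461,343),(257,326))]
C=np.array(C);print(C.round(),[np.linalg.norm(C[i]-C[i-1]).round() for i in range(4)])
c=C.mean(0)
ux=(C[0]-C[3]+C[1]-C[2]);uy=(C[0]-C[1]+C[3]-C[2])
ax=np.arctan2(ux[1],ux[0]);ay=np.arctan2(-uy[0],uy[1]);print("yaw",ax,ay,"centre",c)
h=ray("top",290*k,266*k,93);print("hinge seen",h)
for a in(ax,ay):
    r=np.array([[np.cos(a),-np.sin(a)],[np.sin(a),np.cos(a)]]);print("hinge model",c+r@[-30,120],"in jig",r.T@(h[:2]-c))
# red tab
P=[]
for n,box in(("top",(170,250,210,260)),("scene",(150,190,240,280))):
    im=cv2.imread(f"pics/{n}0.png").astype(int);m=(im[:,:,2]>90)&(im[:,:,1]<70)&(im[:,:,0]<70)
    ys,xs=np.nonzero(m);s=(ys>box[0])&(ys<box[1])&(xs>box[2])&(xs<box[3])
    print(n,s.sum(),xs[s].mean(),ys[s].mean(),xs[s].min(),xs[s].max(),ys[s].min(),ys[s].max());P.append((n,xs[s].mean(),ys[s].mean(),))
from scipy.optimize import least_squares
t=least_squares(lambda x:np.concatenate([proj(n,x)-[u,v] for n,u,v in P]),[550,0,120]);print("tab",t.x,t.fun)
print("tab top face",ray("top",P[0][1],P[0][2],143),"tip",ray("top",417*k,322*k,98))
s=state();print(R.from_rotvec(s["eef_rot"]).as_matrix().round(3))
E
```

```text
[[ 716.  250.]
 [ 678. -107.]
 [ 451.  -86.]
 [ 487.  271.]] [np.float64(230.0), np.float64(359.0), np.float64(228.0), np.float64(359.0)]
yaw -0.09097664287287026 -0.10324633506417612 centre [582.90727268  81.67452236]
hinge seen [577.46674601 198.63430312  93.        ]
hinge model [563.93348187 203.9037957 ] in jig [-16.04396326 115.98181275]
hinge model [565.434588   204.12739203] in jig [-17.46578104 115.77623305]
top 42 237.9047619047619 200.47619047619048 231 258 187 248
scene 38 257.57894736842104 162.76315789473685 254 263 159 172
tab [500.96487669  70.21972271 122.49053753] [-2.7984685  -2.93272748 -3.83171969  0.71760624]
tab top face [491.25610961  62.32775874 143.        ] tip [480.69163454  -8.57682129  98.        ]
[[-0.973  0.23  -0.   ]
 [ 0.23   0.973 -0.002]
 [-0.    -0.002 -1.   ]]
```

Request:
carry_out(deltas=[[1,-2.37,-2.25,-0.15,0],[1,-2.37,-2.25,-0.15,0],[1,-2.37,-2.25,-0.15,0],[1,-2.37,-2.25,-0.15,0],[1,-2.37,-2.25,-0.15,0],[1,-2.37,-2.25,-0.15,0],[1,-2.37,-2.25,-0.15,0],[1,-2.37,-2.25,-0.15,0],[1,-2.37,-2.25,-0.15,0],[1,-2.37,-2.25,-0.15,0],[1,-2.37,-2.25,-0.15,0],[1,-2.37,-2.25,-0.15,0],[1,-2.37,-2.25,-0.15,0],[1,-2.37,-2.25,-0.15,0],[1,-2.37,-2.25,-0.15,0],[1,-2.37,-2.25,-0.15,0],[1,-2.37,-2.25,-0.15,0],[1,-2.37,-2.25,-0.15,0],[1,-2.37,-2.25,-0.15,0],[1,-2.37,-2.25,-0.15,0]])

```text
time: 1.77
tcp_pos: [501.9, 59.8, 268.6]
eef_rot: [-0.363, -3.12, 0.0]
force: [0.5, 0.2, 0.1]
opening: 1.0
grasp_force: 0.0
```

Request:
carry_out(deltas=[[1,0,0,0,0.118],[1,0,0,0,0.118],[1,0,0,0,0.118],[1,0,0,0,0.118],[1,0,0,0,0.118],[1,0,0,0,0.118],[1,0,0,0,0.118],[1,0,0,0,0.118],[1,0,0,0,0.118],[1,0,0,0,0.118],[1,0,0,0,0.118],[1,0,0,0,0.118],[1,0,0,0,0.118],[1,0,0,0,0.118],[1,0,0,0,0.118],[1,0,0,0,0]])

```text
time: 3.1
tcp_pos: [501.2, 61.6, 268.4]
eef_rot: [2.647, 1.691, -0.001]
force: [-0.4, -0.6, 0.5]
opening: 0.998
grasp_force: 0.0
```

```bash
python3 - <<'E'
from h import *
s=state();print(s["tcp_pos"],s["qpos"].round(2),s["force"]);print(R.from_rotvec(s["eef_rot"]).as_matrix().round(3))
im=get_image("wrist");cv2.imwrite("pics/w1.png",cv2.resize(im[:,:,::-1],(800,600)));cv2.imwrite("pics/w1r.png",im[:,:,::-1])
a=im.astype(int);m=((a[:,:,0]>80)&(a[:,:,1]<a[:,:,0]*.45)&(a[:,:,2]<a[:,:,0]*.45)).astype(np.uint8)
n,_,st,ce=cv2.connectedComponentsWithStats(m)
for i in range(1,n):
    if st[i,4]>60: print(st[i],ce[i],[ray("wrist",*ce[i],z).round(1) for z in(120.5,143)])
E
```

```text
[501.22423267  61.58679639 268.37063753] [-0.39  0.5   0.27  1.9  -0.19  0.76 -0.45] [-0.37150097 -0.59161933  0.52167355]
[[ 0.42   0.907 -0.001]
 [ 0.907 -0.42  -0.001]
 [-0.001 -0.    -1.   ]]
[257 145  13  31 331] [263.06646526 160.48036254] [array([518.1,  67.4, 120.5]), array([518.9,  71.6, 143. ])]
```

View pics/w1.png

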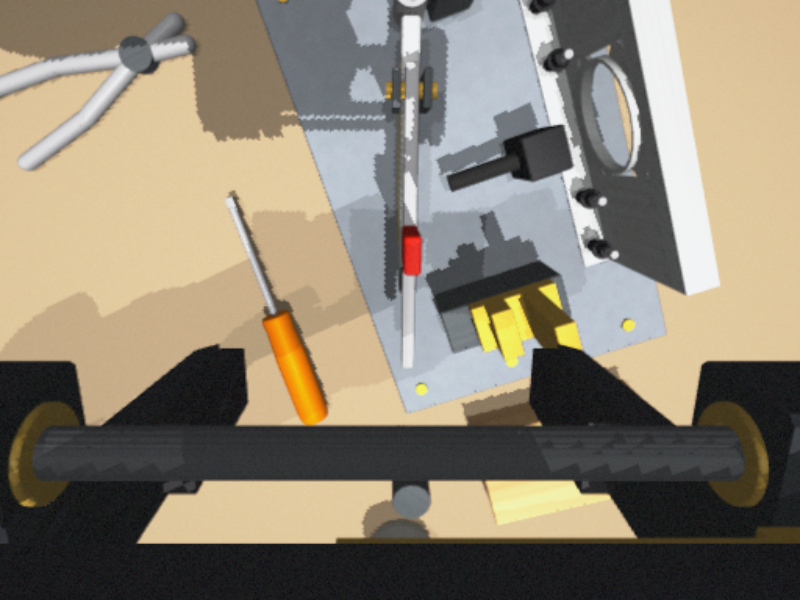

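Wrist view (800x600): the bar runs vertically from the hinge (411,0) to the tip (407,365); tab at about (412,250); striker at right, (520,315).

```bash
python3 - <<'E'
from h import *
k=.64
tip=ray("wrist",407*k,367*k,98);b=ray("wrist",411.5*k,40*k,98)
u=(tip-b)[:2];L=np.linalg.norm(u);u/=L
print("tip",tip,"dir",u,np.arctan2(u[1],u[0]),"tab",tip[:2]-85*u,"hinge",tip[:2]-235*u)
for z,v in((143,250),(143,275),(98,226)):print(z,v,ray("wrist",412*k,v*k,z))
t=np.append(tip[:2]-85*u,143)
for d in(-11,11):
  for z in (98,143):
    q=t+np.append(d*u,0);q[2]=z;print(proj("wrist",q)/k)
# plate edge direction
e1=ray("wrist",263*k,5*k,12);e2=ray("wrist",405*k,411*k,12);e3=ray("wrist",665*k,333*k,12)
print("corner",e2,"yaw",np.arctan2(*(e1-e2)[:2]*[-1,1]),np.arctan2(*(e3-e2)[:2][::-1]),np.linalg.norm(e3-e2))
# brass tooth top z=100: 
for p in ((473,312),(485,306),(507,298),(555,285)):print(ray("wrist",p[0]*k,p[1]*k,100))
s=state();Rm=R.from_rotvec(s["eef_rot"]).as_matrix();print("tool delta to tab",Rm.T@(t-s["tcp_pos"]))
E
```

```text
tip [483.01701093  -7.64389557  98.        ] dir [-0.41790982 -0.90848852] -2.001939703478312 tab [518.53934563  69.57762823] hinge [581.22581862 205.85090552]
143 250 [519.50866157  71.75138376 143.        ]
143 275 [513.92431179  59.10582393 143.        ]
98 226 [524.14440912  77.21968282  98.        ]
[408.9785539  223.22508303]
[412.29873555 234.07951583]
[408.49829777 258.1236956 ]
[411.67590283 274.2090979 ]
corner [452.35055522 -79.88360357  12.        ] yaw -0.11336228448475483 -0.10706728117791862 227.8527048027302
[537.52742205  10.43464699 100.        ]
[546.05802103  10.97740032 100.        ]
[560.84046741  10.10317883 100.        ]
[591.67859457   5.46891978 100.        ]
tool delta to tab [ 14.53978959  12.47925813 125.39387702]
```

Request:
carry_out(deltas=[[0.5,0.15,0.125,1,0],[0.5,0.15,0.125,1,0],[0.5,0.15,0.125,1,0],[0.5,0.15,0.125,1,0],[0.5,0.15,0.125,1,0],[0.5,0.15,0.125,1,0],[0.5,0.15,0.125,1,0],[0.5,0.15,0.125,1,0],[0.5,0.15,0.125,1,0],[0.5,0.1,0.125,1,0],[0.5,0,0,0,0]])

```text
time: 4.07
tcp_pos: [518.2, 69.5, 166.7]
eef_rot: [-2.644, -1.695, 0.004]
force: [-0.1, 0.6, -0.6]
opening: 0.499
grasp_force: 0.0
```

```bash
python3 - <<'E'
from h import *
s=state();print(s["tcp_pos"],s["opening"])
im=get_image("wrist");cv2.imwrite("pics/w2.png",im[:,:,::-1])
print(proj("wrist",[518.5,69.6,143]),proj("wrist",[518.5,69.6,98]))
E
```

```text
[518.2003741   69.52746323 166.72021273] 0.49944672323298067
[249.27522634 221.88324457] [249.19426526 198.1952033 ]
```

View pics/w2.png

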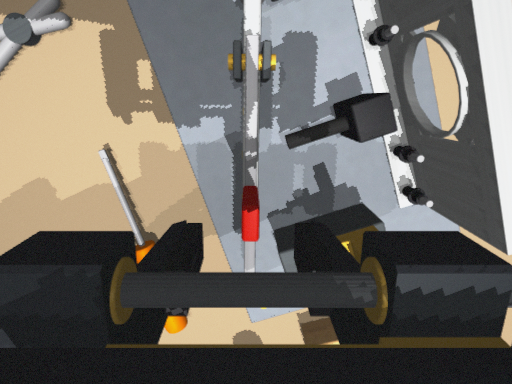

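The tab (250,215) sits centred between the fingers, whose inner edges are at columns 202 and 295. Next: descend and pinch.

Request:
carry_out(deltas=[[0.5,0,0,1,0],[0.5,0,0,1,0],[0.5,0,0,1,0],[0.5,0,0,1,0],[0.5,0,0,1,0],[0.5,0,0,1,0],[0.5,0,0,0,0],[0.1,0,0,0,0],[0,0,0,0,0],[0,0,0,0,0],[0,0,0,0,0],[0,0,0,0,0],[0,0,0,0,0]])

```text
time: 5.2
tcp_pos: [519.4, 69.4, 109.1]
eef_rot: [2.645, 1.694, 0.002]
force: [0.5, -0.3, -0.3]
opening: 0.11
grasp_force: 30.0
```

Request:
carry_out(deltas=[[0,0.13,0,-0.27,0],[0,0.13,0,-0.27,0],[0,0.13,0,-0.27,0],[0,0.15,0,-0.27,0],[0,0.15,0,-0.26,0],[0,0.15,0,-0.26,0],[0,0.17,0,-0.26,0],[0,0.17,0,-0.26,0],[0,0,0,0,0],[0,0,0,0,0],[0,0,0,0,0]])

```text
time: 6.12
tcp_pos: [523.6, 79.5, 130.3]
eef_rot: [2.645, 1.694, -0.001]
force: [-0.3, -5.0, -0.7]
opening: 0.11
grasp_force: 30.0
```

```bash
python3 - <<'E'
from h import *
s=state();print(s["tcp_pos"],s["opening"],s["force"],s["grasp_force"])
im=get_image("wrist");j=get_image("scene")
a=cv2.resize(j[120:260,180:380,::-1],(480,336));cv2.imwrite("pics/c3.png",np.vstack([im[:240,:480,::-1],a]))
# closing arc
h=np.array([581.2,205.9]);p=s["tcp_pos"][:2];print("radius",np.linalg.norm(p-h),"theta",-1.679-np.arctan2(*(p-h)[::-1]))
E
```

```text
[523.63253013  79.49186108 130.27875418] 0.11000812479562468 [-0.26046069 -5.02286023 -0.72220365] 29.999934174120426
radius 138.8993562707417 theta 0.31913969579137835
```

View pics/c3.png

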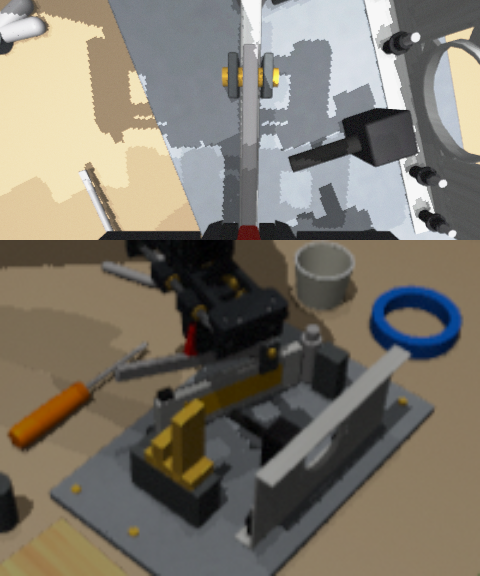

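Bar is visibly lifted and held. Now swing the gate in along its arc, down to about 0.14 rad.

Request:
carry_out(deltas=[[0,0.003,0.28,0,-0.02],[0,0.003,0.28,0,-0.02],[0,0.003,0.28,0,-0.02],[0,0.003,0.28,0,-0.02],[0,0.003,0.28,0,-0.02],[0,0.003,0.28,0,-0.02],[0,0.003,0.28,0,-0.02],[0,0.003,0.28,0,-0.02],[0,0.003,0.28,0,-0.02],[0,0,0,0,0],[0,0,0,0,0]])

```text
time: 7.13
tcp_pos: [547.6, 70.7, 130.3]
eef_rot: [2.482, 1.925, -0.001]
force: [-0.9, -4.4, -1.1]
opening: 0.112
grasp_force: 30.0
```

```bash
cat >> h.py <<'E'
def rep():
    s=state();h=np.array([581.2,205.9]);p=s["tcp_pos"][:2]
    Rm=R.from_rotvec(s["eef_rot"]).as_matrix()
    print("z",s["tcp_pos"][2].round(1),"r",np.linalg.norm(p-h).round(1),"th",(-1.679-np.arctan2(*(p-h)[::-1])).round(3),"tool yaw th",(-1.679-np.arctan2(-Rm[1,0],-Rm[0,0])).round(3),"F tool",(Rm.T@s["force"]).round(2),"T",(Rm.T@s["wrist_torque"]).round(2))
E
python3 -c "from h import *;rep()"
```

```text
z 130.3 r 139.3 th 0.135 tool yaw th 0.143 F tool [-4.46  0.2   1.11] T [-0.08 -1.47  0.1 ]
```

Request:
carry_out(deltas=[[0,0.001,0.14,0,-0.01],[0,0.001,0.14,0,-0.01],[0,0.001,0.14,0,-0.01],[0,0.001,0.14,0,-0.01],[0,0.001,0.14,0,-0.01],[0,0.001,0.14,0,-0.01],[0,0,0,0,0],[0,0,0,0,0]])

```text
time: 7.8
tcp_pos: [555.2, 68.9, 130.2]
eef_rot: [2.424, 1.999, -0.003]
force: [-2.5, -5.0, 0.5]
opening: 0.113
grasp_force: 30.0
```

```bash
python3 -c "from h import *;rep()"
```

```text
z 130.2 r 139.4 th 0.08 tool yaw th 0.083 F tool [-5.37 -1.55 -0.47] T [ 0.16 -1.44  0.18]
```

Request:
carry_out(deltas=[[0,0,0.07,0,-0.005],[0,0,0.07,0,-0.005],[0,0,0.07,0,-0.005],[0,0,0,0,0]])

```text
time: 8.13
tcp_pos: [557.2, 68.5, 130.2]
eef_rot: [2.408, 2.017, -0.003]
force: [-2.6, -5.5, 0.3]
opening: 0.112
grasp_force: 30.0
```

```bash
python3 -c "from h import *;rep()"
```

```text
z 130.2 r 139.5 th 0.065 tool yaw th 0.068 F tool [-5.9  -1.59 -0.28] T [ 0.19 -1.35  0.15]
```

Request:
carry_out(deltas=[[0,0,0.07,0,-0.005],[0,0,0.07,0,-0.005],[0,0,0,0,0]])

```text
time: 8.38
tcp_pos: [558.6, 68.3, 130.2]
eef_rot: [-2.398, -2.029, 0.003]
force: [-1.9, -6.5, -0.4]
opening: 0.111
grasp_force: 30.0
```

```bash
python3 -c "from h import *;rep()"
```

```text
z 130.2 r 139.5 th 0.055 tool yaw th 0.058 F tool [-6.7  -0.81  0.4 ] T [ 0.2  -1.34  0.15]
```

Request:
carry_out(deltas=[[0,-0.02,0.07,0,-0.005],[0,-0.02,0.07,0,-0.005],[0,0,0,0,0]])

```text
time: 8.63
tcp_pos: [560.0, 68.0, 130.1]
eef_rot: [-2.388, -2.041, 0.002]
force: [-1.7, -6.0, 0.6]
opening: 0.115
grasp_force: 30.0
```

```bash
python3 -c "from h import *;rep()"
```

```text
z 130.1 r 139.6 th 0.045 tool yaw th 0.048 F tool [-6.21 -0.72 -0.62] T [ 0.3  -1.38  0.2 ]
```

Request:
carry_out(deltas=[[0,-0.01,0.07,0,-0.005],[0,-0.01,0.07,0,-0.005],[0,0,0,0,0]])

```text
time: 8.88
tcp_pos: [561.3, 67.7, 130.1]
eef_rot: [-2.377, -2.053, 0.002]
force: [-2.9, -4.8, 0.1]
opening: 0.107
grasp_force: 30.0
```

```bash
python3 -c "from h import *;rep()"
```

```text
z 130.1 r 139.6 th 0.034 tool yaw th 0.038 F tool [-5.2  -2.12 -0.08] T [ 0.31 -1.26  0.17]
```

Request:
carry_out(deltas=[[0,0,0.07,0,-0.005],[0,0,0.07,0,-0.005],[0,0,0,0,0]])

```text
time: 9.13
tcp_pos: [562.7, 67.5, 130.1]
eef_rot: [-2.367, -2.065, 0.002]
force: [-2.3, -5.7, -0.7]
opening: 0.111
grasp_force: 30.0
```

```bash
python3 -c "from h import *;rep()"
```

```text
z 130.1 r 139.7 th 0.025 tool yaw th 0.028 F tool [-5.93 -1.49  0.68] T [ 0.37 -1.31  0.15]
```

Request:
carry_out(deltas=[[0,0,0.07,0,-0.005],[0,0,0,0,0]])

```text
time: 9.3
tcp_pos: [563.4, 67.3, 130.1]
eef_rot: [-2.362, -2.071, 0.002]
force: [-2.5, -4.2, -0.5]
opening: 0.111
grasp_force: 30.0
```

```bash
python3 -c "from h import *;rep()"
```

```text
z 130.1 r 139.7 th 0.02 tool yaw th 0.023 F tool [-4.48 -1.93  0.46] T [ 0.34 -1.24  0.18]
```

Request:
carry_out(deltas=[[0,0,0.07,0,-0.005],[0,0,0,0,0]])

```text
time: 9.47
tcp_pos: [564.0, 67.3, 130.1]
eef_rot: [-2.357, -2.077, 0.002]
force: [-2.3, -5.3, 0.2]
opening: 0.113
grasp_force: 30.0
```

```bash
python3 -c "from h import *;rep()"
```

```text
z 130.1 r 139.7 th 0.015 tool yaw th 0.018 F tool [-5.51 -1.58 -0.23] T [ 0.34 -1.25  0.11]
```

Request:
carry_out(deltas=[[0,0,0.07,0,-0.005],[0,0,0,0,0]])

```text
time: 9.63
tcp_pos: [564.7, 67.2, 130.1]
eef_rot: [-2.352, -2.083, 0.002]
force: [-2.3, -4.8, 0.7]
opening: 0.111
grasp_force: 30.0
```

```bash
python3 -c "from h import *;rep()"
```

```text
z 130.1 r 139.7 th 0.01 tool yaw th 0.013 F tool [-5.04 -1.75 -0.67] T [ 0.45 -1.3   0.16]
```

Request:
carry_out(deltas=[[0,0,0.07,0,-0.005],[0,0,0,0,0]])

```text
time: 9.8
tcp_pos: [565.4, 67.1, 130.1]
eef_rot: [-2.346, -2.089, 0.003]
force: [-2.8, -5.1, 0.0]
opening: 0.11
grasp_force: 30.0
```

```bash
python3 -c "from h import *;rep()"
```

```text
z 130.1 r 139.7 th 0.005 tool yaw th 0.008 F tool [-5.38 -2.15 -0.02] T [ 0.4  -1.24  0.19]
```

Request:
carry_out(deltas=[[0,0,0.07,0,-0.005],[0,0,0,0,0]])

```text
time: 9.97
tcp_pos: [566.0, 67.0, 130.1]
eef_rot: [-2.341, -2.094, 0.003]
force: [-2.5, -5.2, 0.9]
opening: 0.113
grasp_force: 30.0
```

```bash
python3 -c "from h import *;rep()"
```

```text
z 130.1 r 139.7 th 0.001 tool yaw th 0.003 F tool [-5.5  -1.93 -0.85] T [ 0.42 -1.31  0.17]
```

Request:
carry_out(deltas=[[0,0,0.07,0,-0.005],[0,0,0,0,0]])

```text
time: 10.13
tcp_pos: [566.7, 67.0, 130.1]
eef_rot: [-2.336, -2.1, 0.003]
force: [-2.0, -4.8, 0.8]
opening: 0.11
grasp_force: 30.0
```

```bash
python3 -c "from h import *;rep()"
```

```text
z 130.1 r 139.7 th -0.004 tool yaw th -0.002 F tool [-4.95 -1.49 -0.75] T [ 0.41 -1.26  0.17]
```

Request:
carry_out(deltas=[[0,0,0.07,0,-0.005],[0,0,0,0,0]])

```text
time: 10.3
tcp_pos: [567.3, 66.8, 130.1]
eef_rot: [-2.331, -2.106, 0.003]
force: [-1.9, -5.6, 0.1]
opening: 0.109
grasp_force: 30.0
```

```bash
python3 -c "from h import *;rep()"
```

```text
z 130.1 r 139.8 th -0.009 tool yaw th -0.007 F tool [-5.8  -1.3  -0.12] T [ 0.44 -1.27  0.18]
```

Request:
carry_out(deltas=[[0,0,0.07,0,-0.005],[0,0,0,0,0]])

```text
time: 10.47
tcp_pos: [568.0, 66.8, 130.1]
eef_rot: [-2.325, -2.112, 0.003]
force: [-2.4, -5.0, -0.2]
opening: 0.105
grasp_force: 30.0
```

```bash
python3 -c "from h import *;rep()"
```

```text
z 130.1 r 139.8 th -0.013 tool yaw th -0.012 F tool [-5.22 -1.94  0.19] T [ 0.44 -1.3   0.2 ]
```

Request:
carry_out(deltas=[[0,0,0.07,0,-0.005],[0,0,0,0,0]])

```text
time: 10.63
tcp_pos: [568.6, 66.7, 130.1]
eef_rot: [-2.32, -2.117, 0.003]
force: [-2.8, -4.5, 1.1]
opening: 0.115
grasp_force: 30.0
```

```bash
python3 -c "from h import *;rep()"
```

```text
z 130.1 r 139.8 th -0.018 tool yaw th -0.017 F tool [-4.7  -2.39 -1.06] T [ 0.45 -1.26  0.2 ]
```

Request:
carry_out(deltas=[[0,0,0.07,0,-0.005],[0,0,0,0,0]])

```text
time: 10.8
tcp_pos: [569.3, 66.6, 130.0]
eef_rot: [-2.315, -2.123, 0.003]
force: [-3.2, -4.4, 0.4]
opening: 0.11
grasp_force: 30.0
```

```bash
python3 -c "from h import *;rep()"
```

```text
z 130.0 r 139.8 th -0.023 tool yaw th -0.022 F tool [-4.67 -2.78 -0.43] T [ 0.52 -1.26  0.23]
```

Request:
carry_out(deltas=[[0,0,0.07,0,-0.005],[0,0,0,0,0]])

```text
time: 10.97
tcp_pos: [569.9, 66.6, 130.1]
eef_rot: [-2.309, -2.129, 0.003]
force: [-2.2, -5.3, 0.7]
opening: 0.111
grasp_force: 30.0
```

```bash
python3 - <<'E'
from h import *
rep()
j=get_image("scene");t=get_image("top")
cv2.imwrite("pics/c4.png",np.vstack([cv2.resize(j[130:240,200:370,::-1],(510,330),interpolation=2),cv2.resize(t[120:220,170:310,::-1],(510,255)[:2],interpolation=2)]))
E
```

```text
z 130.1 r 139.8 th -0.027 tool yaw th -0.027 F tool [-5.46 -1.78 -0.72] T [ 0.51 -1.25  0.22]
```

View pics/c4.png

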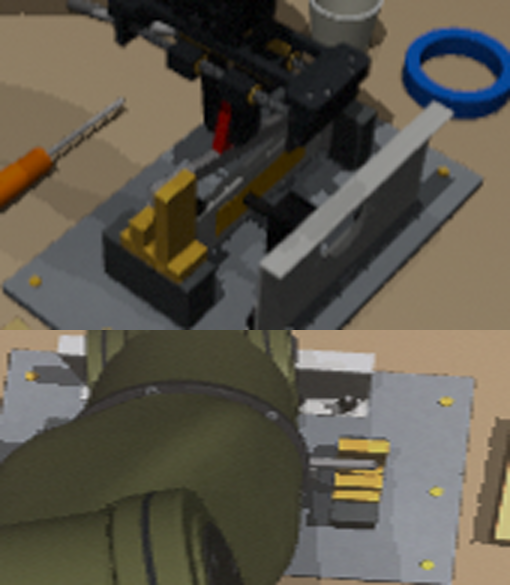

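The top crop shows the raised bar (row 462) past the tooth, with the backplate strip (lower edge near row 452) still a few mm ahead. Keep feeling forward.

Request:
carry_out(deltas=[[0,0,0.07,0,-0.005],[0,0,0,0,0]])

```text
time: 11.23
tcp_pos: [570.6, 66.5, 130.0]
eef_rot: [-2.304, -2.134, 0.003]
force: [-2.7, -4.2, 0.3]
opening: 0.113
grasp_force: 30.0
```

```bash
python3 -c "from h import *;rep()"
```

```text
z 130.0 r 139.8 th -0.032 tool yaw th -0.032 F tool [-4.41 -2.39 -0.26] T [ 0.55 -1.21  0.21]
```

Request:
carry_out(deltas=[[0,0,0.06,0,-0.004],[0,0,0,0,0]])

```text
time: 11.4
tcp_pos: [571.2, 66.5, 130.0]
eef_rot: [-2.3, -2.139, 0.004]
force: [-2.6, -4.6, 0.0]
opening: 0.108
grasp_force: 30.0
```

```bash
python3 -c "from h import *;rep()"
```

```text
z 130.0 r 139.8 th -0.036 tool yaw th -0.036 F tool [-4.81 -2.24 -0.04] T [ 0.53 -1.25  0.17]
```

Request:
carry_out(deltas=[[0,0,0.06,0,-0.004],[0,0,0,0,0]])

```text
time: 11.57
tcp_pos: [571.7, 66.4, 130.0]
eef_rot: [-2.295, -2.143, 0.004]
force: [-4.3, -5.3, 0.4]
opening: 0.112
grasp_force: 30.0
```

```bash
python3 -c "from h import *;rep()"
```

```text
z 130.0 r 139.8 th -0.04 tool yaw th -0.04 F tool [-5.63 -3.94 -0.36] T [ 0.57 -1.25  0.22]
```

Request:
carry_out(deltas=[[0,0,0.03,0,-0.002],[0,0,0,0,0]])

```text
time: 11.73
tcp_pos: [571.9, 66.4, 130.0]
eef_rot: [-2.293, -2.146, 0.004]
force: [-3.7, -4.1, -0.2]
opening: 0.109
grasp_force: 30.0
```

```bash
python3 -c "from h import *;rep()"
```

```text
z 130.0 r 139.8 th -0.042 tool yaw th -0.042 F tool [-4.3  -3.46  0.2 ] T [ 0.63 -1.18  0.16]
```

Request:
carry_out(deltas=[[0,0,0.03,0,-0.002],[0,0,0,0,0]])

```text
time: 11.9
tcp_pos: [572.2, 66.4, 130.0]
eef_rot: [-2.291, -2.148, 0.004]
force: [-2.9, -4.9, 0.7]
opening: 0.11
grasp_force: 30.0
```

```bash
python3 -c "from h import *;rep()"
```

```text
z 130.0 r 139.8 th -0.044 tool yaw th -0.044 F tool [-5.1  -2.59 -0.72] T [ 0.63 -1.22  0.17]
```

Request:
carry_out(deltas=[[0,0,0.05,0,-0.0035],[0,0,0,0,0]])

```text
time: 12.07
tcp_pos: [572.7, 66.3, 130.0]
eef_rot: [-2.287, -2.152, 0.004]
force: [-3.0, -4.1, 1.2]
opening: 0.11
grasp_force: 30.0
```

```bash
python3 -c "from h import *;rep()"
```

```text
z 130.0 r 139.8 th -0.048 tool yaw th -0.047 F tool [-4.23 -2.74 -1.17] T [ 0.66 -1.2   0.19]
```

Request:
carry_out(deltas=[[0,0,0.05,0,-0.0035],[0,0,0,0,0]])

```text
time: 12.23
tcp_pos: [572.7, 66.3, 130.0]
eef_rot: [-2.283, -2.155, 0.005]
force: [-4.2, -4.9, 1.7]
opening: 0.112
grasp_force: 30.0
```

```bash
python3 -c "from h import *;rep()"
```

```text
z 130.0 r 139.9 th -0.048 tool yaw th -0.051 F tool [-5.11 -3.91 -1.66] T [ 0.84 -1.18  0.24]
```

Request:
carry_out(deltas=[[0,0,0.05,0,-0.0035],[0,0,0,0,0]])

```text
time: 12.4
tcp_pos: [572.8, 66.3, 130.0]
eef_rot: [-2.279, -2.159, 0.006]
force: [-4.5, -3.9, 2.3]
opening: 0.109
grasp_force: 30.0
```

```bash
python3 - <<'E'
from h import *
rep()
t=get_image("top");c=t[155:205,240:330,::-1];cv2.imwrite("pics/t5.png",cv2.resize(c,(720,400),interpolation=2))
E
```

```text
z 130.0 r 139.8 th -0.048 tool yaw th -0.054 F tool [-4.12 -4.34 -2.27] T [ 1.01 -1.16  0.3 ]
```

View pics/t5.png

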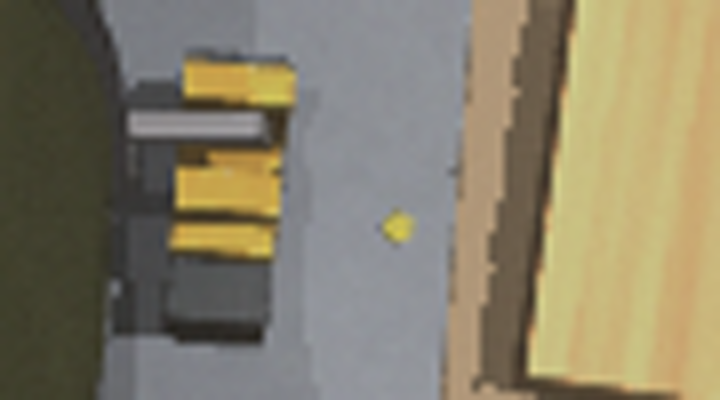

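Contact: motion stopped at -0.048 while force and torque climbed; the top picture shows the bar (row 125) against the backplate (row 100), behind the tooth. Back off a touch, then lower.

Request:
carry_out(deltas=[[0,0,-0.05,0,0.003],[0,0,-0.05,0,0.003],[0,0,-0.05,0,0.003],[0,0,0,0,0]])

```text
time: 12.78
tcp_pos: [572.2, 66.4, 130.1]
eef_rot: [-2.29, -2.15, 0.004]
force: [-2.8, -4.2, 0.6]
opening: 0.113
grasp_force: 30.0
```

```bash
python3 -c "from h import *;rep()"
```

```text
z 130.1 r 139.8 th -0.044 tool yaw th -0.045 F tool [-4.41 -2.5  -0.56] T [ 0.54 -1.17  0.16]
```

Request:
carry_out(deltas=[[0,-0.13,0,0.22,0],[0,-0.13,0,0.22,0],[0,-0.13,0,0.22,0],[0,-0.12,0,0.22,0],[0,0,0,0,0]])

```text
time: 13.2
tcp_pos: [572.4, 61.9, 121.5]
eef_rot: [-2.289, -2.15, 0.001]
force: [-3.4, -4.6, 4.1]
opening: 0.11
grasp_force: 30.0
```

```bash
python3 -c "from h import *;rep()"
```

```text
z 121.5 r 144.2 th -0.047 tool yaw th -0.045 F tool [-4.79 -3.08 -4.06] T [ 0.7  -0.66  0.18]
```

Request:
carry_out(deltas=[[0,-0.12,-0.02,0.15,0],[0,-0.08,0,0.15,0],[0,0,0,0,0]])

```text
time: 13.45
tcp_pos: [572.3, 60.5, 118.3]
eef_rot: [-2.289, -2.15, 0.0]
force: [-4.0, -2.9, 4.3]
opening: 0.11
grasp_force: 30.0
```

```bash
python3 -c "from h import *;rep()"
```

```text
z 118.3 r 145.7 th -0.047 tool yaw th -0.046 F tool [-3.12 -3.84 -4.34] T [ 0.77 -0.34  0.17]
```

Request:
carry_out(deltas=[[0,-0.06,-0.03,0.15,0],[0,-0.06,0,0.15,0],[0,0,0,0,0]])

```text
time: 13.7
tcp_pos: [572.1, 59.1, 114.9]
eef_rot: [-2.289, -2.151, 0.0]
force: [-3.6, -2.4, 3.3]
opening: 0.113
grasp_force: 30.0
```

```bash
python3 -c "from h import *;rep()"
```

```text
z 114.9 r 147.1 th -0.047 tool yaw th -0.046 F tool [-2.61 -3.49 -3.31] T [ 0.72 -0.28  0.18]
```

Request:
carry_out(deltas=[[0,-0.06,0,0.15,0],[0,-0.06,0,0.15,0],[0,0,0,0,0]])

```text
time: 13.95
tcp_pos: [572.1, 57.9, 111.7]
eef_rot: [-2.289, -2.151, 0.0]
force: [-3.5, -2.4, 2.6]
opening: 0.11
grasp_force: 30.0
```

```bash
python3 -c "from h import *;rep()"
```

```text
z 111.7 r 148.3 th -0.047 tool yaw th -0.046 F tool [-2.62 -3.38 -2.58] T [ 0.8  -0.15  0.17]
```

Request:
carry_out(deltas=[[0,-0.05,-0.04,0.13,0],[0,0,-0.04,0.04,0],[0,0,0,0,0]])

```text
time: 14.2
tcp_pos: [571.8, 57.4, 110.3]
eef_rot: [2.29, 2.151, 0.001]
force: [-3.9, -0.7, 2.8]
opening: 0.107
grasp_force: 30.0
```

```bash
python3 -c "from h import *;rep()"
```

```text
z 110.3 r 148.8 th -0.045 tool yaw th -0.046 F tool [-0.96 -3.9  -2.81] T [ 0.57 -0.09  0.2 ]
```

Request:
carry_out(deltas=[[0,0,-0.04,0,0.002],[0,0,-0.03,0,0.002],[0,0,0,0,0]])

```text
time: 14.45
tcp_pos: [571.0, 57.5, 110.4]
eef_rot: [2.294, 2.146, 0.001]
force: [-1.5, -1.3, 2.0]
opening: 0.108
grasp_force: 30.0
```

```bash
python3 -c "from h import *;rep()"
```

```text
z 110.4 r 148.8 th -0.04 tool yaw th -0.042 F tool [-1.42 -1.41 -2.  ] T [0.42 0.06 0.19]
```

Request:
carry_out(deltas=[[0,0,-0.03,0.03,0.002],[0,0,-0.03,0.03,0.002],[0,0,0,0,0]])

```text
time: 14.7
tcp_pos: [570.4, 57.4, 109.9]
eef_rot: [2.298, 2.142, 0.001]
force: [-1.7, -0.4, 2.5]
opening: 0.107
grasp_force: 30.0
```

```bash
python3 -c "from h import *;rep()"
```

```text
z 109.9 r 148.9 th -0.036 tool yaw th -0.038 F tool [-0.53 -1.63 -2.49] T [0.47 0.13 0.21]
```

Request:
carry_out(deltas=[[0,0,-0.03,0,0.002],[0,0,-0.02,0,0.002],[0,0,0,0,0]])

```text
time: 14.95
tcp_pos: [569.9, 57.4, 109.9]
eef_rot: [2.303, 2.137, 0.001]
force: [-0.8, -0.5, 2.8]
opening: 0.108
grasp_force: 30.0
```

```bash
python3 -c "from h import *;rep()"
```

```text
z 109.9 r 148.9 th -0.032 tool yaw th -0.034 F tool [-0.56 -0.75 -2.79] T [0.38 0.12 0.24]
```

Request:
carry_out(deltas=[[0,0,-0.02,0.02,0.001],[0,0,-0.02,0.02,0.001],[0,0,0,0,0]])

```text
time: 15.2
tcp_pos: [569.8, 57.3, 109.6]
eef_rot: [2.304, 2.134, 0.002]
force: [-0.0, -0.9, 3.2]
opening: 0.106
grasp_force: 30.0
```

```bash
python3 -c "from h import *;rep()"
```

```text
z 109.6 r 149.0 th -0.032 tool yaw th -0.032 F tool [-0.86  0.06 -3.16] T [0.24 0.17 0.19]
```

Request:
carry_out(deltas=[[0,0,-0.02,0,0.001],[0,0,-0.02,0,0.001],[0,0,0,0,0]])

```text
time: 15.45
tcp_pos: [569.8, 57.3, 109.6]
eef_rot: [2.306, 2.132, 0.002]
force: [1.5, -0.0, 2.6]
opening: 0.11
grasp_force: 30.0
```

```bash
python3 -c "from h import *;rep()"
```

```text
z 109.6 r 149.0 th -0.032 tool yaw th -0.03 F tool [ 0.07  1.46 -2.56] T [-0.11  0.11  0.13]
```

The bar now bears on the tooth (stopped at -0.032). Release gently and rise.

Request:
carry_out(deltas=[[0,0,0.03,0,-0.001],[0.12,0,0,0,0],[0.2,0,0,0,0],[0.35,0,0,0,0],[0.5,0,0,0,0],[0.5,0,0,0,0],[0.5,0,0,0,0],[0.5,0,0,0,0]])

```text
time: 16.12
tcp_pos: [569.1, 57.3, 109.3]
eef_rot: [-2.306, -2.134, 0.0]
force: [-0.3, -0.3, 1.0]
opening: 0.5
grasp_force: 0.0
```

Request:
carry_out(deltas=[[0.5,0,0,-0.5,0],[0.5,0,0,-1,0],[0.5,0,0,-1,0],[0.5,0,0,-1,0],[0.5,0,0,-1,0],[0.5,0,0,-1,0],[0.5,0,0,-1,0],[0.5,0,0,-1.5,0],[0.5,0,0,-1.5,0],[0.5,0,0,-1.5,0],[0.5,0,0,-1.5,0],[0.5,0,0,-1.5,0],[0.5,0,0,-1.5,0],[0.5,0,0,0,0],[0.5,0,0,0,0]])

```text
time: 17.37
tcp_pos: [569.6, 57.3, 265.3]
eef_rot: [2.305, 2.133, 0.003]
force: [-0.5, 0.9, 0.0]
opening: 0.499
grasp_force: 0.0
```

```bash
python3 - <<'E'
from h import *
rep()
w=get_image("wrist");j=get_image("scene")
cv2.imwrite("pics/f6.png",np.vstack([w[:260,:,::-1],cv2.resize(j[130:240,200:370,::-1],(512,331),interpolation=2)]))
E
```

```text
z 265.3 r 149.0 th -0.03 tool yaw th -0.031 F tool [ 0.9  -0.58 -0.02] T [ 0.05 -0.08  0.02]
```

View pics/f6.png

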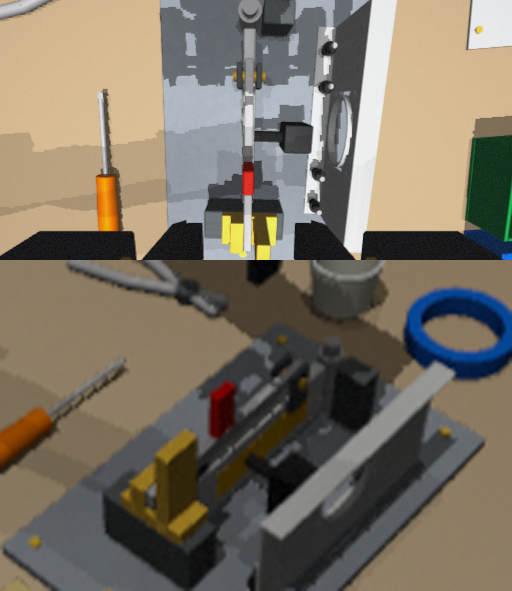

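The gate is shut: the wrist crop shows the bar at (248,235) between the tooth and the backplate, and the scene crop shows it level in the notch with the tab upright at (222,408).

```bash
python3 -c "from station import *;print(job_done())"
```

```text
the job is handed in; nothing more can be done
None
```

The gate is shut with the bar level in the notch and bearing on the brass tooth; I let go and raised the gripper clear, then handed the job in after about 17 s of robot time, but no verdict came back.

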